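Stack two field kits from the charging bench

ROBOT

A 6-joint arm with a two-finger parallel gripper is mounted at the origin on the work surface. World frame = base frame: x ahead of the robot, y to its left, z up, the work surface at z = 0. Lengths are in mm, angles in degrees, forces in N, time in s.
With the tool pointing down it reaches from about 325 to 850 mm from the base axis. Payload 4.4 kg.
Tool frame: the origin (TCP) lies at the very end of the fingers, on their centre line; the grasp point (between the pads) lies 19 mm behind it; z points along the fingers, y is the line along which they close (so a half turn about z gives the same grasp; the last joint's range is limited). The gripper opens to 94 mm and grips with 3 to 60 N. Pads are 16 mm wide; open, the fingers measure 119 mm over their backs; the gripper's body (75 mm by 177 mm) begins 78 mm behind the grasp point.
Start: joints at [66.434, 11.837, 88.321, -0, 79.842, -8.623], TCP at [148.275, 555.555, 205.447] pointing down, gripper open.
Joint ranges: [-156.59, 156.59], [-49.26, 127.26], [12.9, 141.05], [-63.56, 243.56], [4.71, 150.69], [-161.64, 161.64]. Speed limits (degrees/s): [159.86, 159.86, 180, 180, 180, 180].

INTERFACE

Orientations are given as a 3x3 rotation matrix whose columns are the frame's x, y, z axes.
In Python, from bench import r, eyes, close_job gives the robot as it stands. The module is installed in compiled form; this text tells all that it offers.
- The arm moves only by the tool move_arm, never from a script. Its argument "commands" is a list of rows, each a list of 3 entries, a list of its own where there are three numbers: the turn, a rotation vector about the tool's x, y, z in units of 0.08 rad (1.0 is 0.08 rad), then the shift along the tool's x, y, z in units of 3 cm (1.0 is 3 cm), then the opening, from 0 (shut) to 1 (fully open). In form: [[[wx, wy, wz], [dx, dy, dz], jaw], ...]. A call has 1 to 20 rows; each row shifts and turns the commanded pose from where the row before left it, along the tool's axes as they then stand; what a row does not reach is not made up. A row lasts 1/8 s, in which the tool goes at most 62.5 mm and 10.7 degrees, less where a joint would pass 70% of its speed; a pose out of reach is approached as far as the arm can. A call with a number of a shift or a turn outside -1 to 1 is refused whole. A call with a gripper value outside its range is refused whole. The fingers move at their own pace and stop on an object; "force" is the grip in N (left out, the last holds). Time passes only in rows, so rows that do not move let the fingers close. It gives the time, the measured TCP pose, the force, the opening and the grip force at its end, in the units of the state.
- r.get_state(): the state, without advancing time (a new reading comes with each control period).
- eyes.snapshot(name): name is "scene" or "top" or "wrist"; returns a dict with "image" (480x640x3 uint8, red, green, blue), "fx", "fy", "cx", "cy" (pixels), "view" (4x4, takes a point from world to camera coordinates); the wrist camera has in their place "T_tool_cam" (4x4, takes a point from camera to tool coordinates, whose origin is the TCP and whose axes are the flange's). Camera axes: x right, y up, looking along -z (the intrinsics and any distortion apply to the point x, -y, -z); pixel columns grow to the right and rows downward; lengths in mm; the calibration is good to about 2 mm. A picture is of the moment at which its call begins: read the wrist's pose just before it. There is no depth.
- close_job(): hands the job in; it is judged then, once.
Trained networks look in a picture, given as the dict that the camera call returned (one of the last four; its "shot" number tells which), for a name from the list of things; names that differ only in an ending like _2 or _b are one class to them, and where a whole thing is asked for, a point or a joint stands for the part that bears it (a point fixed in the world has none). Each returns a list of dicts, best first, with "conf" (0 to 1); they miss things now and then, are a little off and sometimes report something else, mostly with a low value. They report only what shows in the picture. A call takes as long as a camera call.
- eyes.search_frame(picture, query): "uv" ([column, row] in pixels, amid what is visible of it).
The state is a dict: "t": time; "q": joint angles; "joint_vel": joint speeds; "effort": joint torques, N m; "ee_pos": TCP position; "eef_rot": TCP orientation; "wrist_force": force on the tool from outside, world axes, zero at the start; "ft_torque": the same for the moment, N m; "gripper_width": finger opening in mm; "grasp_force": force on a finger pad.
Only numpy, scipy, OpenCV 4.12 (cv2) and the standard library are available. Lean on these libraries where they do the work, as an engineer would, in place of code of your own. Each camera call takes 0.05 s, during which the arm holds its last target. There are 200 camera calls.

TASK

Stack the two crew kits from the charging bench, everything flat and right side up as it lies now. In the long tray lay the long battery pack, on it the phone, and on the phone the round beacon; in the short tray lay the short battery pack, and on it the white power adaptor. Lay the packs and the phone lengthwise along the tray, centre every piece over what is below it, and leave the cell charger and the roll of tape where they are.

Things in the scene. Friction and masses are not known exactly. Their poses are not given: they have to be found in the camera images.
- long_pack_c (a point): centre (half-way up) of the long battery pack: a loose black box 150 x 66 x 28 mm (x, y, z), about 0.4 kg, with a dark rubber patch on top; its x axis runs along its length, z up
- phone_c (a point): centre (half-way up) of the rugged phone, a loose grey slab 132 x 62 x 14 mm (x, y, z), about 0.2 kg, dark screen facing up; x along its length, z up
- beacon_c (a point): centre (half-way up) of the round beacon: a loose black disc 56 mm in diameter and 24 mm high, about 0.1 kg, with a clear lens on top that stands 2 mm proud and is only for show; z up
- short_pack_c (a point): centre (half-way up) of the short battery pack: a loose black box 92 x 62 x 28 mm (x, y, z), about 0.25 kg; x along its length, z up
- adaptor_c (a point): centre (half-way up) of the power adaptor: a loose white block 52 x 52 x 28 mm with two ports on top, about 0.1 kg; x and y square to its sides, z up
- long_tray: long brown wooden tray, fixed to the bench: a plate 178 mm (x) by 90 mm (y), its floor 4 mm above the bench; open along both long sides, with a 4 mm thick lip at each end (170 mm between the lips) whose top is 12 mm above the bench. Origin at bench level under its centre, x along its length
- short_tray: short brown wooden tray of the same make, fixed: 120 mm (x) by 90 mm (y), floor 4 mm above the bench, lips at the two ends only (112 mm between them), 12 mm high. Origin at bench level under its centre, x along its length
- cell_charger: bystander: black charger 115 x 100 mm, 42 mm high, holding four blue cells; origin under its centre
- tape: bystander: flat grey ring, a roll of tape 64 mm in outer and 44 mm in inner diameter, 24 mm high; origin under its centre

How it is judged:
By the outcome, as a careful person would: the job done as asked, in the order asked, and still so for the second after the job is handed in, with the robot touching nothing.
It also fails if it takes over 125 s, if anything falls off the work surface, if the arm or the gripper's body presses on something with over 40 N, if the wrist force passes 120 N, or if a joint passes its speed limit or range.

## Working session

There is one attempt and no reset: what is moved stays moved. The work goes in short steps, Python scripts to look and compute and a tool call to move; the robot and the scene stay as the last step left them, time stands still between calls to the robot, and variables do not carry over. Pictures are saved under pics/ and viewed, at most 14 in all, crops included, and the job is handed in when it is done.

Besides the shell and the picture viewer there is one more tool, called after "Emit:" as name(argument=value, ...), one argument or row to a line, values as JSON. move_arm: Moves the arm, as the interface text tells. Shifts and turns lie within -1 to 1; 1 stands for 3 cm of shift or 0.08 rad of turn. Its arguments: {"type":"object","properties":{"commands":{"type":"array","items":{"type":"array"}},"force":{"type":"number"}},"required":["commands"]}

```bash
mkdir -p pics; cat > h.py <<'E'
import numpy as np, cv2
from bench import r, eyes, close_job
NAMES=["long_pack_c","phone_c","beacon_c","short_pack_c","adaptor_c","long_tray","short_tray","cell_charger","tape"]
def cam(p,st=None):
    """returns K, camera centre, R (world->cv cam)"""
    F=np.diag([1,-1,-1.])
    if "view" in p: V=np.array(p["view"])
    else:
        T=np.eye(4);T[:3,:3]=st["eef_rot"];T[:3,3]=st["ee_pos"]
        V=np.linalg.inv(T@np.array(p["T_tool_cam"]))
    R=F@V[:3,:3];t=F@V[:3,3]
    return R,t
def ray(p,uv,st=None):
    R,t=cam(p,st);d=np.array([(uv[0]-p["cx"])/p["fx"],(uv[1]-p["cy"])/p["fy"],1.])
    return -R.T@t,R.T@d
def onz(p,uv,z,st=None):
    c,d=ray(p,uv,st);return c+d*(z-c[2])/d[2]
def proj(p,X,st=None):
    R,t=cam(p,st);x=R@np.array(X,float)+t
    return np.array([p["fx"]*x[0]/x[2]+p["cx"],p["fy"]*x[1]/x[2]+p["cy"]])
def tri(rays):
    A=np.zeros((3,3));b=np.zeros(3)
    for c,d in rays:
        d=d/np.linalg.norm(d);P=np.eye(3)-np.outer(d,d);A+=P;b+=P@c
    return np.linalg.solve(A,b)
def snap(n):
    st=r.get_state();p=eyes.snapshot(n);return p,st
def save(p,f): cv2.imwrite("pics/"+f+".png",p["image"][:,:,::-1])
E
cat > a.py <<'E'
from h import *
np.set_printoptions(precision=1,suppress=True)
P={}
for n in ("scene","top","wrist"):
    p,st=snap(n);save(p,n+"0");P[n]=(p,st)
    print(n,[k for k in p if k!="image"],p["fx"],p["cx"],p["cy"],"C",ray(p,(320,240),st)[0])
for k in NAMES:
    o={}
    for n,(p,st) in P.items():
        f=eyes.search_frame(p,k)
        if f:o[n]=[(np.round(x["uv"]),round(x["conf"],2)) for x in f[:2]]
    rs=[ray(P[n][0],o[n][0][0],P[n][1]) for n in o if n!="wrist"]
    print(k,o,tri(rs) if len(rs)>1 else "", onz(P["top"][0],o["top"][0][0],20) if "top" in o else "")
E
python3 a.py
```

```text
scene ['fx', 'fy', 'cx', 'cy', 'view', 'shot'] 620.0235550804744 316.01834526944043 230.51027384131214 C [1235.4  -53.9  987.3]
top ['fx', 'fy', 'cx', 'cy', 'view', 'shot'] 441.030906766421 321.94239049170955 244.5481333507383 C [445.9 -11.2 929.9]
wrist ['fx', 'fy', 'cx', 'cy', 'T_tool_cam', 'shot'] 415.9867799997604 323.856174794301 238.1248557898703 C [ 84.8 570.9 384.3]
long_pack_c {'scene': [(array([375., 201.]), 0.65)], 'top': [(array([262., 299.]), 0.75)]} [472.6 100.9  15.5] [472.2  96.1  20. ]
phone_c {'scene': [(array([172., 191.]), 0.82)], 'top': [(array([450., 325.]), 0.95)]} [ 423.6 -298.1    7.3] [ 424.2 -288.4   20. ]
beacon_c {'scene': [(array([517., 248.]), 0.78), (array([106., 282.]), 0.26)], 'top': [(array([136., 239.]), 0.85)]} [594.1 364.6  10.9] [592.7 361.2  20. ]
short_pack_c {'scene': [(array([464., 185.]), 0.65)], 'top': [(array([164., 314.]), 0.75), (array([359., 301.]), 0.35)]} [439.5 292.4  16.7] [439.6 293.2  20. ]
adaptor_c {'scene': [(array([269., 204.]), 0.82)], 'top': [(array([361., 300.]), 0.63)]} [ 472.7 -106.5   18.2] [ 472.6 -106.6   20. ]
long_tray {'scene': [(array([412., 292.]), 0.68)], 'top': [(array([241., 207.]), 0.68)]} [670.9 153.1  -6.9] [664.2 146.5  20. ]
short_tray {'scene': [(array([240., 302.]), 0.91), (array([468., 185.]), 0.52)], 'top': [(array([383., 204.]), 0.73), (array([134., 237.]), 0.17)]} [ 680.9 -158.8   -1.3] [ 675.5 -153.8   20. ]
cell_charger {'scene': [(array([103., 282.]), 0.96)], 'top': [(array([497., 226.]), 0.72)]} [ 634.2 -405.7    7.8] [ 631.6 -395.2   20. ]
tape {'scene': [(array([327., 298.]), 0.65)], 'top': [(array([307., 198.]), 0.8)]} [687.6   2.3  13. ] [686.    7.7  20. ]
```

View pics/top0.png

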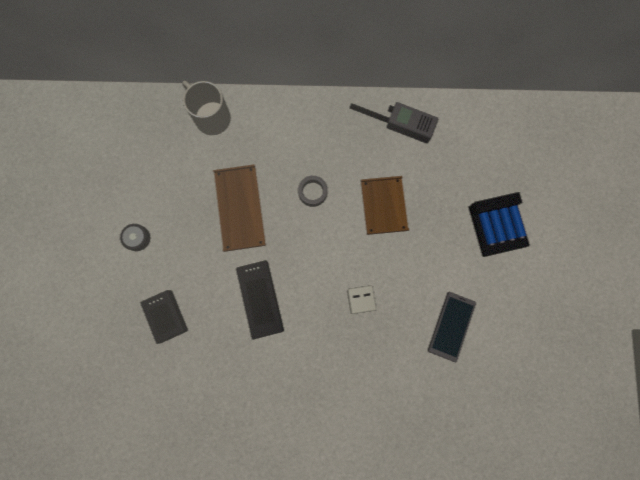

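View pics/scene0.png

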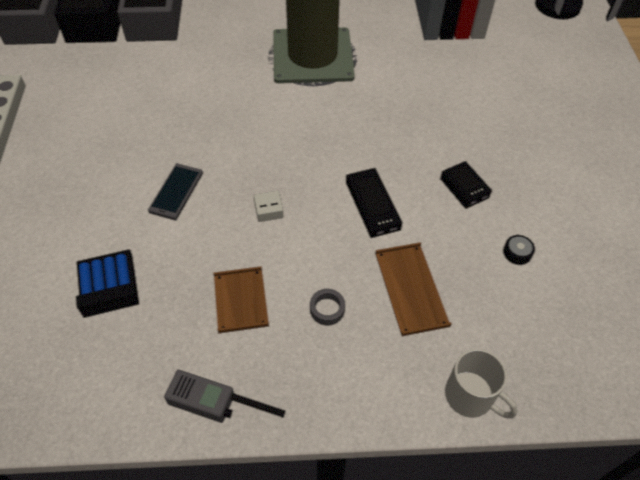

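The top view shows every piece: beacon (133,237), short pack (164,316), long pack (260,300), adaptor (362,300), phone (452,327), long tray (240,208) and short tray (385,206). The scene view shows the same layout, with nothing touching. Next I'll fit box silhouettes in both views, with height left free.

```bash
cat > fit.py <<'E'
from h import *
from scipy.optimize import minimize
def box(l,w,z0,z1,cx=0): return [(cx+sx*l/2,sy*w/2,z) for sx in(-1,1) for sy in(-1,1) for z in(z0,z1)]
def tray(L): return [box(L,90,0,4),box(4,90,0,12,L/2-2),box(4,90,0,12,2-L/2)]
# models relative to the centre of the bottom (bench-level for trays)
M={"long_pack_c":[box(150,66,0,28)],"phone_c":[box(132,62,0,14)],"short_pack_c":[box(92,62,0,28)],"adaptor_c":[box(52,52,0,28)],
"beacon_c":[[(28*np.cos(a),28*np.sin(a),z) for a in np.linspace(0,6.28,40) for z in(0,24)]],"long_tray":tray(178),"short_tray":tray(120)}
S=4
def mask(p,uv,half):
    im=cv2.cvtColor(p["image"],cv2.COLOR_RGB2LAB).astype(float)
    u,v=[int(round(a)) for a in uv];x0,y0=max(u-half,0),max(v-half,0)
    c=im[y0:v+half,x0:u+half];c=cv2.resize(c,None,fx=S,fy=S,interpolation=cv2.INTER_CUBIC)
    bg=np.median(c[np.r_[0:8,-8:0]].reshape(-1,3),0)
    d=c-bg;m=((np.abs(d[...,0])>28)|(np.linalg.norm(d[...,1:],axis=2)>10)).astype(np.uint8)
    m=cv2.morphologyEx(m,cv2.MORPH_OPEN,np.ones((7,7),np.uint8))
    n,lab,stats,cen=cv2.connectedComponentsWithStats(m)
    k=1+np.argmax(stats[1:,4]);m=(lab==k).astype(np.uint8)
    cs,_=cv2.findContours(m,cv2.RETR_EXTERNAL,cv2.CHAIN_APPROX_NONE)
    return cv2.drawContours(np.zeros_like(m),cs,-1,1,-1),(x0,y0)
def render(p,st,name,q,off,shape):
    x,y,z,a=q;R=np.array([[np.cos(a),-np.sin(a),0],[np.sin(a),np.cos(a),0],[0,0,1]])
    o=np.zeros(shape,np.uint8)
    for b in M[name]:
        uv=np.array([proj(p,R@np.array(c)+[x,y,z],st) for c in b])
        uv=((uv-off+.5)*S-.5)
        cv2.fillConvexPoly(o,cv2.convexHull(np.round(uv*16).astype(np.int32)),1,shift=4)
    return o
def fit(name,views,q0,free_z=True,fixed_a=None):
    """views: (picture,state,uv,half)"""
    D=[(p,st)+mask(p,uv,h) for p,st,uv,h in views]
    def cost(s):
        q=[s[0]*10+q0[0],s[1]*10+q0[1],(s[3]*10 if free_z else 0)+q0[2],q0[3]+s[2]*.1]
        return sum((render(p,st,name,q,off,m.shape)!=m).sum()/m.sum() for p,st,m,off in D)
    best=None
    for a in ((0,) if name=="beacon_c" else (-2,0,2)):
        s0=np.array([0,0,a,0.]);n=4 if free_z else 3
        simplex=np.vstack([s0[:n]]+[s0[:n]+np.eye(n)[i]*1.0 for i in range(n)])
        R=minimize(cost,s0[:n],method="Nelder-Mead",options=dict(initial_simplex=simplex,xatol=.01,fatol=1e-4,maxiter=250))
        if best is None or R.fun<best.fun: best=R
    s=list(best.x)+[0]
    return np.array([s[0]*10+q0[0],s[1]*10+q0[1],(s[3]*10 if free_z else 0)+q0[2],np.degrees(q0[3]+s[2]*.1)]),best.fun/len(D)
E
cat > b.py <<'E'
from fit import *
np.set_printoptions(precision=1,suppress=True)
sc,_=snap("scene");tp,_=snap("top")
A={"long_pack_c":((375,203),(260,300),473,99,.2,45),"phone_c":((176,191),(452,327),424,-295,-.4,45),"beacon_c":((519,249),(134,237),594,364,0,28),"short_pack_c":((466,185),(164,316),440,292,.4,36),
"adaptor_c":((269,206),(362,300),472,-106,0,26),"long_tray":((412,289),(240,208),668,150,.1,54),"short_tray":((241,299),(385,206),678,-158,-.05,42)}
for k,(us,ut,x,y,a,h) in A.items():
    q,c=fit(k,[(sc,None,us,h if k!="long_tray" else 58),(tp,None,ut,h)],[x,y,0,a]);print(k,"both",q,round(c,3),end=" ")
    for v,u in((sc,us),(tp,ut)):
        q,c=fit(k,[(v,None,u,h)],[x,y,0,a],False);print(q,round(c,3),end=" ")
    print()
E
time python3 b.py
```

```text
long_pack_c both [471.9 101.3  -1.   15. ] 0.02 [471.7 100.2   0.   14.5] 0.024 [472.  101.4   0.   15. ] 0.011 
phone_c both [ 421.1 -295.6   -0.3  -20.7] 0.032 [ 421.  -296.1    0.   -20.2] 0.034 [ 421.4 -295.1    0.   -20.7] 0.026 
beacon_c both [597.7 366.4  -0.7  -0.3] 0.029 [598.2 365.8   0.    2.3] 0.02 [597.9 366.9   0.   -1.7] 0.033 
short_pack_c both [435.2 294.6  -0.1  25.3] 0.025 [435.3 294.    0.   25.4] 0.023 [435.1 294.8   0.   25.3] 0.025 
adaptor_c both [ 609.5  -43.5 -280.9    0.7] 1.0 [ 474.6 -106.8    0.     4.5] 2.755 [580.6 -86.4   0.    5. ] 1.0 
long_tray both [666.9 153.1  -0.6   9.4] 0.014 [667.3 152.4   0.    9.4] 0.009 [666.9 153.4   0.    9.4] 0.007 
short_tray both [ 677.5 -159.2   -0.3    6.4] 0.017 [ 677.6 -159.8    0.     6.5] 0.011 [ 677.4 -158.6    0.     6.4] 0.007 
real	0m4.840s
user	0m4.439s
sys	0m0.394s
```

```bash
cat > plan.py <<'E'
import sys
from h import *
np.set_printoptions(precision=3,suppress=True)
def plan(x,y,z,oyaw=None):
    st=r.get_state();R=np.array(st["eef_rot"]);p=np.array(st["ee_pos"])
    ty=np.degrees(np.arctan2(R[1,1],R[0,1]))
    d=0 if oyaw is None else (oyaw+90-ty+90)%180-90   # world yaw change
    down=np.array([0,0,-1.]);w=np.cross(R[:,2],down)   # residual tilt
    a=np.radians(d);Rz=np.array([[np.cos(a),-np.sin(a),0],[np.sin(a),np.cos(a),0],[0,0,1]])
    Rn=Rz@R;s=Rn.T@(np.array([x,y,z])-p)/30
    print("t",round(st["t"],2),"p",p.round(1),"yaw_obj",round(ty-90,1),"q6",round(st["q"][5],1),"grip",round(st["gripper_width"],1),round(st["grasp_force"],1),"F",np.array(st["wrist_force"]).round(1))
    print("turn z units",round(-a/.08,2),"then shift units",s,"tilt(units)",(R.T@w)/.08)
if __name__=="__main__":
    v=[float(a) for a in sys.argv[1:]];plan(*v)
E
python3 plan.py 472 101 150 15; python3 -c "
from h import *
print(eyes.snapshot('wrist')['T_tool_cam'])"
```

```text
t 1.6 p [148.3 555.6 205.4] yaw_obj -14.9 q6 -8.6 grip 93.9 0.0 F [ 0.3 -0.5  0.2]
turn z units -6.53 then shift units [ -6.502 -17.429   1.849] tilt(units) [-0. -0. -0.]
[[ 7.86933111e-04  9.73586968e-01  2.28315127e-01  6.51851593e+01]
 [ 9.99999690e-01 -7.68268922e-04 -1.70624951e-04 -1.16255587e+00]
 [ 9.28918770e-06  2.28315191e-01 -9.73587271e-01 -1.79901953e+02]
 [ 0.00000000e+00  0.00000000e+00  0.00000000e+00  1.00000000e+00]]
```

Emit:
move_arm(
  commands=[
    [[0,0,-0.93],[0,0,0.1],1],
    [[0,0,-0.93],[0,0,0.1],1],
    [[0,0,-0.93],[0,0,0.1],1],
    [[0,0,-0.93],[0,0,0.1],1],
    [[0,0,-0.93],[0,0,0.1],1],
    [[0,0,-0.93],[0,0,0.1],1],
    [[0,0,-0.95],[0,0,0],1],
  ],
)

```text
t: 2.52
ee_pos: [148.2, 555.3, 187.1]
eef_rot: [[-0.965, -0.261, -0.0], [-0.261, 0.965, -0.001], [0.0, -0.001, -1.0]]
wrist_force: [-0.0, 0.3, -1.0]
gripper_width: 93.9
grasp_force: 0.0
```

Emit:
move_arm(
  commands=[
    [[0,0,0],[-0.36,-0.97,0],1],
    [[0,0,0],[-0.36,-0.97,0],1],
    [[0,0,0],[-0.36,-0.97,0],1],
    [[0,0,0],[-0.36,-0.97,0],1],
    [[0,0,0],[-0.36,-0.97,0],1],
    [[0,0,0],[-0.36,-0.97,0],1],
    [[0,0,0],[-0.36,-0.97,0],1],
    [[0,0,0],[-0.36,-0.97,0],1],
    [[0,0,0],[-0.36,-0.97,0],1],
    [[0,0,0],[-0.36,-0.97,0],1],
    [[0,0,0],[-0.36,-0.97,0],1],
    [[0,0,0],[-0.36,-0.97,0],1],
    [[0,0,0],[-0.36,-0.97,0],1],
    [[0,0,0],[-0.36,-0.97,0],1],
    [[0,0,0],[-0.36,-0.97,0],1],
    [[0,0,0],[-0.36,-0.97,0],1],
    [[0,0,0],[-0.36,-0.97,0],1],
    [[0,0,0],[-0.36,-0.97,0],1],
    [[0,0,0],[0,0,0],1],
  ],
)

```text
t: 4.9
ee_pos: [472.5, 98.6, 187.6]
eef_rot: [[-0.967, -0.256, 0.0], [-0.256, 0.967, -0.0], [-0.0, -0.0, -1.0]]
wrist_force: [0.5, 0.9, 0.0]
gripper_width: 94.0
grasp_force: 0.0
```

```bash
cat > w.py <<'E'
import sys
from fit import *
np.set_printoptions(precision=1,suppress=True)
def look(specs,f=None):
    p,st=snap("wrist")
    if f: save(p,f)
    for name,x,y,z,a,half in specs:
        h={"long_pack_c":14,"short_pack_c":14,"adaptor_c":14,"phone_c":7}.get(name,6)
        uv=proj(p,[x,y,z+h],st)
        try: print(name,uv,*fit(name,[(p,st,uv,half)],[x,y,z,np.radians(a)],False))
        except Exception as e: print(name,uv,"fail",e)
E
python3 plan.py 472 101 6 15; python3 -c "
from w import *
look([('long_pack_c',472,101,0,15,125),('long_tray',667,153,0,9.4,115),('adaptor_c',473,-106,0,5,60)],'w1')"
```

```text
t 4.9 p [472.5  98.6 187.6] yaw_obj 14.8 q6 -103.3 grip 94.0 0.0 F [0.5 0.9 0. ]
turn z units -0.04 then shift units [-0.003  0.083  6.053] tilt(units) [-0.002  0.005 -0.   ]
long_pack_c [328.2 219. ] [471.4  99.    0.   15. ] 0.00786735992181068
long_tray [327.9 417.4] [656.7 135.7   0.  -75.1] 0.33212410058196035
adaptor_c [ 88.4 157.5] [425.2  -8.6   0.    3.5] 1.0
```

View pics/w1.png

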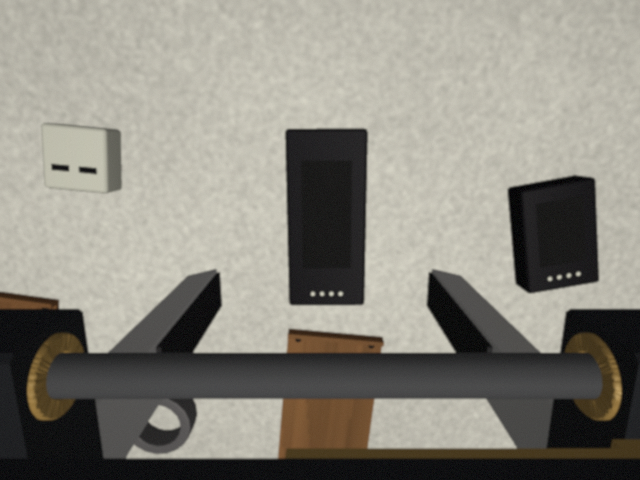

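Emit:
move_arm(
  commands=[
    [[0,0,0],[0,0.05,1],1],
    [[0,0,0],[0,0,1],1],
    [[0,0,0],[0,0,1],1],
    [[0,0,0],[0,0,1],1],
    [[0,0,0],[0,0,1],1],
    [[0,0,0],[0,0,0.7],1],
    [[0,0,0],[0,0,0.37],1],
    [[0,0,0],[0,0,0],0.5],
    [[0,0,0],[0,0,0],0.5],
    [[0,0,0],[0,0,0],0.5],
    [[0,0,0],[0,0,0],0.5],
    [[0,0,0],[0,0,0],0.5],
  ],
  force=25,
)

```text
t: 6.45
ee_pos: [472.2, 101.1, 6.3]
eef_rot: [[-0.966, -0.259, 0.002], [-0.259, 0.966, -0.0], [-0.002, -0.001, -1.0]]
wrist_force: [-0.3, -1.6, 5.5]
gripper_width: 65.9
grasp_force: 25.0
```

```bash
python3 plan.py 472 101 60 9.4
```

```text
t 6.45 p [472.2 101.1   6.3] yaw_obj 15.0 q6 -103.2 grip 65.9 25.0 F [-0.3 -1.6  5.5]
turn z units 1.22 then shift units [ 0.004 -0.005 -1.789] tilt(units) [-0.01   0.024  0.   ]
```

Emit:
move_arm(
  commands=[
    [[0,0,0],[0,0,-0.6],0.5],
    [[0,0,0.61],[0,0,-0.8],0.5],
    [[0,0,0.61],[0,0,-0.4],0.5],
    [[0,0,0],[0,0,0],0.5],
  ],
)

```text
t: 6.95
ee_pos: [470.7, 101.4, 59.0]
eef_rot: [[-0.987, -0.164, -0.0], [-0.164, 0.987, 0.0], [0.0, 0.0, -1.0]]
wrist_force: [-0.5, -0.0, -5.2]
gripper_width: 65.9
grasp_force: 25.0
```

```bash
python3 plan.py 667 152.8 10.5 9.4
```

```text
t 6.95 p [470.7 101.4  59. ] yaw_obj 9.4 q6 -97.6 grip 65.9 25.0 F [-0.5 -0.  -5.2]
turn z units 0.0 then shift units [-6.737  0.621  1.616] tilt(units) [ 0.005 -0.004  0.   ]
```

Emit:
move_arm(
  commands=[
    [[0,0,0],[-0.5,0.05,0],0.5],
    [[0,0,0],[-0.9,0.09,0],0.5],
    [[0,0,0],[-0.9,0.09,0],0.5],
    [[0,0,0],[-0.9,0.09,0],0.5],
    [[0,0,0],[-0.9,0.09,0],0.5],
    [[0,0,0],[-0.9,0.09,0],0.5],
    [[0,0,0],[-0.9,0.09,0],0.5],
    [[0,0,0],[-0.84,0.03,0],0.5],
    [[0,0,0],[0,0,0.5],0.5],
    [[0,0,0],[0,0,0.5],0.5],
    [[0,0,0],[0,0,0],0.5],
  ],
)

```text
t: 8.32
ee_pos: [663.4, 152.3, 25.0]
eef_rot: [[-0.987, -0.163, -0.009], [-0.163, 0.987, -0.001], [0.009, 0.001, -1.0]]
wrist_force: [0.0, 0.1, -6.0]
gripper_width: 65.5
grasp_force: 25.0
```

```bash
python3 plan.py 667 152.8 10.5 9.4; python3 -c "
from w import *
p,st=snap('top');save(p,'t2')"
```

```text
t 8.32 p [663.4 152.3  25. ] yaw_obj 9.4 q6 -93.8 grip 65.5 25.0 F [ 0.   0.1 -6. ]
turn z units 0.0 then shift units [-0.125 -0.002  0.482] tilt(units) [ 0.007 -0.109  0.   ]
```

Emit:
move_arm(
  commands=[
    [[0,0,0],[0,0,0],0.5],
    [[0,0,0],[0,0,0],0.5],
  ],
)

```text
t: 8.62
ee_pos: [668.2, 152.7, 30.4]
eef_rot: [[-0.987, -0.163, 0.002], [-0.163, 0.987, 0.0], [-0.002, -0.0, -1.0]]
wrist_force: [-1.1, 0.1, -4.7]
gripper_width: 66.1
grasp_force: 25.0
```

```bash
python3 plan.py 667 152.8 10.5 9.4
```

```text
t 8.62 p [668.2 152.7  30.4] yaw_obj 9.4 q6 -93.7 grip 66.1 25.0 F [-1.1  0.1 -4.7]
turn z units -0.0 then shift units [0.039 0.01  0.665] tilt(units) [-0.002  0.022  0.   ]
```

Emit:
move_arm(
  commands=[
    [[0,0,0],[0.03,0.01,0.25],0.5],
    [[0,0,0],[0,0,0.25],0.5],
    [[0,0,0],[0,0,0.15],0.5],
    [[0,0,0],[0,0,0.02],0.5],
    [[0,0,0],[0,0,0],0.5],
    [[0,0,0],[0,0,0],0.5],
    [[0,0,0],[0,0,0],0.5],
  ],
)

```text
t: 9.5
ee_pos: [665.9, 152.7, 10.4]
eef_rot: [[-0.987, -0.163, -0.002], [-0.163, 0.987, -0.0], [0.002, -0.0, -1.0]]
wrist_force: [-5.4, -1.1, 3.7]
gripper_width: 66.0
grasp_force: 25.0
```

```bash
python3 plan.py 667 152.8 10.5 9.4
```

```text
t 9.5 p [665.9 152.7  10.4] yaw_obj 9.4 q6 -93.7 grip 66.0 25.0 F [-5.4 -1.1  3.7]
turn z units 0.0 then shift units [-0.037 -0.004 -0.005] tilt(units) [-0.001 -0.025  0.   ]
```

Emit:
move_arm(
  commands=[
    [[0,0,0],[0,0,0],0.88],
    [[0,0,0],[0,0,0],0.88],
    [[0,0,0],[0,0,-0.3],0.88],
    [[0,0,0],[0,0,-0.9],0.9],
    [[0,0,0],[0,0,-1],1],
    [[0,0,0],[0,0,-1],1],
    [[0,0,0],[0,0,-1],1],
    [[0,0,0],[0,0,-1],1],
    [[0,0,0],[0,0,-0.6],1],
    [[0,0,0],[0,0,0],1],
    [[0,0,0],[0,0,0],1],
  ],
)

```text
t: 10.88
ee_pos: [665.8, 152.7, 181.8]
eef_rot: [[-0.987, -0.163, -0.002], [-0.163, 0.987, -0.0], [0.002, 0.0, -1.0]]
wrist_force: [-0.3, 1.3, -0.5]
gripper_width: 94.0
grasp_force: 0.0
```

```bash
python3 plan.py 421.2 -296 160 -20.7; python3 -c "
from w import *
look([('tape',687,2,0,0,50)] and [],'w2')"
```

```text
t 10.88 p [665.8 152.7 181.8] yaw_obj 9.4 q6 -93.7 grip 94.0 0.0 F [-0.3  1.3 -0.5]
turn z units 6.57 then shift units [  2.339 -16.874   0.728] tilt(units) [ 0.002 -0.029  0.   ]
```

View pics/w2.png

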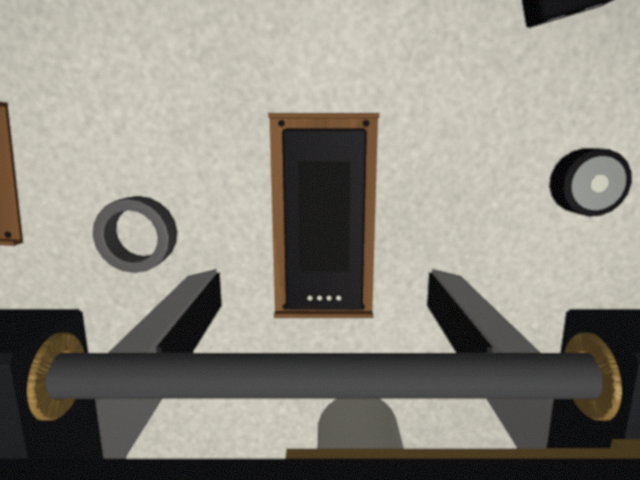

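The wrist view shows the long pack in the long tray, between the lips (rows 113–317). I'll measure how well it's centred.

```bash
cat >> w.py <<'E'
import fit as F
_orig=F.mask
def dark(thr):
    def m(p,uv,half):
        u,v=[int(round(a)) for a in uv];x0,y0=max(u-half,0),max(v-half,0)
        c=cv2.resize(p["image"][y0:v+half,x0:u+half],None,fx=S,fy=S,interpolation=cv2.INTER_CUBIC).max(2)
        k=(c<thr).astype(np.uint8);k=cv2.morphologyEx(k,cv2.MORPH_OPEN,np.ones((13,13),np.uint8))
        n,lab,s,_=cv2.connectedComponentsWithStats(k);k=(lab==1+np.argmax(s[1:,4])).astype(np.uint8)
        cs,_=cv2.findContours(k,cv2.RETR_EXTERNAL,cv2.CHAIN_APPROX_NONE)
        return cv2.drawContours(np.zeros_like(k),cs,-1,1,-1),(x0,y0)
    return m
def setmask(f=None): F.mask=f or _orig
E
python3 -c "
from w import *
p,st=snap('wrist');tp,_=snap('top')
for q,s,n,half in ((p,st,'w',108),(tp,None,'t',54)):
    uv=proj(q,[666,153,15],s);setmask()
    print(n,'tray',*F.fit('long_tray',[(q,s,uv,half)],[666,153,0,.16],False))
    for th in (45,60,75):
        setmask(dark(th));print(n,th,*F.fit('long_pack_c',[(q,s,uv,half)],[666,153,4,.16],False))
"
```

```text
w tray [667.2 151.2   0.    9.4] 0.004691710532846353
w 45 [666.2 150.9   4.    9.5] 0.060417693878988515
w 60 [665.8 151.3   4.    9.5] 0.04146665745760956
w 75 [665.5 151.7   4.    9.1] 0.02693688202627658
t tray [667.8 154.3   0.   10. ] 0.5504528332131121Traceback (most recent call last):
  File "<string>", line 8, in <module>
    setmask(dark(th));print(n,th,*F.fit('long_pack_c',[(q,s,uv,half)],[666,153,4,.16],False))
                                  ~~~~~^^^^^^^^^^^^^^^^^^^^^^^^^^^^^^^^^^^^^^^^^^^^^^^^^^^^^
  File "fit.py", line 30, in fit
    D=[(p,st)+mask(p,uv,h) for p,st,uv,h in views]
              ~~~~^^^^^^^^
  File "w.py", line 19, in m
    n,lab,s,_=cv2.connectedComponentsWithStats(k);k=(lab==1+np.argmax(s[1:,4])).astype(np.uint8)
                                                            ~~~~~~~~~^^^^^^^^^
    return _wrapfunc(a, 'argmax', axis=axis, out=out, **kwds)
    return bound(*args, **kwds)
ValueError: attempt to get argmax of an empty sequence
```

Emit:
move_arm(
  commands=[
    [[0,0,0.94],[0,0,0.1],1],
    [[0,0,0.94],[0,0,0.1],1],
    [[0,0,0.94],[0,0,0.1],1],
    [[0,0,0.94],[0,0,0.1],1],
    [[0,0,0.94],[0,0,0.1],1],
    [[0,0,0.94],[0,0,0.1],1],
    [[0,0,0.93],[0,0,0.1],1],
  ],
)

```text
t: 11.9
ee_pos: [666.0, 152.7, 160.8]
eef_rot: [[-0.934, 0.356, -0.002], [0.356, 0.934, -0.0], [0.002, -0.001, -1.0]]
wrist_force: [-0.8, 0.4, -0.5]
gripper_width: 94.1
grasp_force: 0.0
```

Emit:
move_arm(
  commands=[
    [[0,0,0],[0.14,-0.99,0],1],
    [[0,0,0],[0.14,-0.99,0],1],
    [[0,0,0],[0.14,-0.99,0],1],
    [[0,0,0],[0.14,-0.99,0],1],
    [[0,0,0],[0.14,-0.99,0],1],
    [[0,0,0],[0.14,-0.99,0],1],
    [[0,0,0],[0.14,-0.99,0],1],
    [[0,0,0],[0.14,-0.99,0],1],
    [[0,0,0],[0.14,-0.99,0],1],
    [[0,0,0],[0.14,-0.99,0],1],
    [[0,0,0],[0.14,-0.99,0],1],
    [[0,0,0],[0.14,-0.99,0],1],
    [[0,0,0],[0.14,-0.99,0],1],
    [[0,0,0],[0.14,-0.99,0],1],
    [[0,0,0],[0.14,-0.99,0],1],
    [[0,0,0],[0.14,-0.99,0],1],
    [[0,0,0],[0.14,-0.99,0],1],
    [[0,0,0],[0,0,0],1],
    [[0,0,0],[0,0,0],1],
  ],
)

```text
t: 14.28
ee_pos: [421.2, -293.4, 161.7]
eef_rot: [[-0.935, 0.354, -0.001], [0.354, 0.935, 0.001], [0.001, 0.001, -1.0]]
wrist_force: [-0.4, -0.2, 0.3]
gripper_width: 94.0
grasp_force: 0.0
```

```bash
python3 plan.py 421.2 -295.6 3.5 -20.6; python3 -c "
from w import *
look([('phone_c',421,-296,0,-20.6,110)],'w3')"
```

```text
t 14.28 p [ 421.2 -293.4  161.7] yaw_obj -20.7 q6 -113.8 grip 94.0 0.0 F [-0.4 -0.2  0.3]
turn z units -0.03 then shift units [-0.031 -0.075  5.272] tilt(units) [ 0.014 -0.012 -0.   ]
phone_c [321.8 223.3] [ 420.7 -297.6    0.   -20.7] 0.007909006480991422
```

Emit:
move_arm(
  commands=[
    [[0,0,0],[-0.03,-0.09,1],1],
    [[0,0,0],[0,0,1],1],
    [[0,0,0],[0,0,1],1],
    [[0,0,0],[0,0,1],1],
    [[0,0,0],[0,0,0.8],1],
    [[0,0,0],[0,0,0.35],1],
    [[0,0,0],[0,0,0.12],1],
    [[0,0,0],[0,0,0],1],
    [[0,0,0],[0,0,0],0.5],
    [[0,0,0],[0,0,0],0.5],
    [[0,0,0],[0,0,0],0.5],
    [[0,0,0],[0,0,0],0.5],
    [[0,0,0],[0,0,0],0.5],
  ],
  force=20,
)

```text
t: 15.95
ee_pos: [421.3, -297.1, 4.4]
eef_rot: [[-0.935, 0.354, 0.0], [0.354, 0.935, -0.0], [-0.0, 0.0, -1.0]]
wrist_force: [0.1, 0.5, 2.5]
gripper_width: 61.5
grasp_force: 20.0
```

```bash
python3 plan.py 421 -296 120 9.4
```

```text
t 15.95 p [ 421.3 -297.1    4.4] yaw_obj -20.7 q6 -114.1 grip 61.5 20.0 F [0.1 0.5 2.5]
turn z units -6.57 then shift units [ 0.002  0.038 -3.852] tilt(units) [ 0.     0.003 -0.   ]
```

Emit:
move_arm(
  commands=[
    [[0,0,0],[0,0,-0.5],0.5],
    [[0,0,-0.93],[0,0,-0.5],0.5],
    [[0,0,-0.94],[0,0,-0.5],0.5],
    [[0,0,-0.94],[0,0,-0.5],0.5],
    [[0,0,-0.94],[0,0,-0.5],0.5],
    [[0,0,-0.94],[0,0,-0.5],0.5],
    [[0,0,-0.94],[0,0,-0.5],0.5],
    [[0,0,-0.94],[0,0,-0.3],0.5],
    [[0,0,0],[0,0,0],0.5],
  ],
)

```text
t: 17.08
ee_pos: [421.4, -297.4, 119.2]
eef_rot: [[-0.987, -0.162, 0.001], [-0.162, 0.987, -0.001], [-0.001, -0.002, -1.0]]
wrist_force: [0.8, 0.6, -3.8]
gripper_width: 61.8
grasp_force: 20.0
```

```bash
python3 plan.py 666 152.8 60 9.4
```

```text
t 17.07 p [ 421.4 -297.4  119.2] yaw_obj 9.3 q6 -144.2 grip 61.8 20.0 F [ 0.8  0.6 -3.8]
turn z units -0.01 then shift units [-10.491  13.475   1.963] tilt(units) [-0.019  0.012  0.   ]
```

Shift 15 rows, ending with slower ones.

Emit:
move_arm(
  commands=[
    [[0,0,0],[-0.35,0.45,0],0.5],
    [[0,0,0],[-0.7,0.9,0],0.5],
    [[0,0,0],[-0.7,0.9,0],0.5],
    [[0,0,0],[-0.7,0.9,0],0.5],
    [[0,0,0],[-0.7,0.9,0],0.5],
    [[0,0,0],[-0.7,0.9,0],0.5],
    [[0,0,0],[-0.7,0.9,0],0.5],
    [[0,0,0],[-0.7,0.9,0],0.5],
    [[0,0,0],[-0.7,0.9,0],0.5],
    [[0,0,0],[-0.7,0.9,0],0.5],
    [[0,0,0],[-0.7,0.9,0],0.5],
    [[0,0,0],[-0.7,0.9,0],0.5],
    [[0,0,0],[-0.7,0.9,0],0.5],
    [[0,0,0],[-0.7,0.9,0],0.5],
    [[0,0,0],[-0.7,0.9,0],0.5],
    [[0,0,0],[-0.35,0.43,0.2],0.5],
    [[0,0,0],[0,0,0.5],0.5],
    [[0,0,0],[0,0,0.5],0.5],
    [[0,0,0],[0,0,0.3],0.5],
    [[0,0,0],[0,0,0],0.5],
  ],
)

```text
t: 19.58
ee_pos: [664.5, 152.3, 71.4]
eef_rot: [[-0.987, -0.162, -0.003], [-0.162, 0.987, -0.0], [0.003, 0.0, -1.0]]
wrist_force: [0.3, -0.0, -3.0]
gripper_width: 61.7
grasp_force: 20.0
```

Emit:
move_arm(
  commands=[
    [[0,0,0],[0,0,0.2],0.5],
    [[0,0,0],[0,0,0],0.5],
    [[0,0,0],[0,0,0],0.5],
    [[0,0,0],[0,0,0],0.5],
  ],
)

```text
t: 20.08
ee_pos: [666.2, 153.5, 67.6]
eef_rot: [[-0.987, -0.163, 0.001], [-0.163, 0.987, 0.0], [-0.001, -0.0, -1.0]]
wrist_force: [-0.1, 0.3, -3.0]
gripper_width: 62.1
grasp_force: 20.0
```

```bash
python3 plan.py 666 152.8 37 9.4
```

```text
t 20.07 p [666.2 153.5  67.6] yaw_obj 9.4 q6 -93.7 grip 62.1 20.0 F [-0.1  0.3 -3. ]
turn z units 0.0 then shift units [ 0.01  -0.021  1.02 ] tilt(units) [-0.    0.01 -0.  ]
```

Emit:
move_arm(
  commands=[
    [[0,0,0],[0.01,-0.02,0.4],0.5],
    [[0,0,0],[0,0,0.35],0.5],
    [[0,0,0],[0,0,0.2],0.5],
    [[0,0,0],[0,0,0.08],0.5],
    [[0,0,0],[0,0,0],0.5],
    [[0,0,0],[0,0,0],0.5],
    [[0,0,0],[0,0,0],0.5],
  ],
)

```text
t: 20.95
ee_pos: [665.9, 152.8, 36.4]
eef_rot: [[-0.987, -0.163, 0.001], [-0.163, 0.987, 0.0], [-0.001, -0.0, -1.0]]
wrist_force: [-0.8, -0.0, -1.8]
gripper_width: 61.6
grasp_force: 20.0
```

Emit:
move_arm(
  commands=[
    [[0,0,0],[0,0,0.02],0.5],
    [[0,0,0],[0,0,0],0.85],
    [[0,0,0],[0,0,0],0.85],
    [[0,0,0],[0,0,-0.3],0.85],
    [[0,0,0],[0,0,-0.9],0.9],
    [[0,0,0],[0,0,-1],1],
    [[0,0,0],[0,0,-1],1],
    [[0,0,0],[0,0,-1],1],
    [[0,0,0],[0,0,-0.8],1],
    [[0,0,0],[0,0,0],1],
    [[0,0,0],[0,0,0],1],
  ],
)

```text
t: 22.32
ee_pos: [665.2, 152.7, 184.8]
eef_rot: [[-0.987, -0.163, -0.001], [-0.163, 0.987, -0.0], [0.001, 0.0, -1.0]]
wrist_force: [-0.0, -0.1, -0.2]
gripper_width: 93.6
grasp_force: 0.0
```

```bash
python3 plan.py 597.9 366 160 9.4; python3 -c "
from w import *
look([('beacon_c',598,364,0,0,60)],'w4')
p,st=snap('wrist');R=[0,0]
print(proj(p,[666,151.3,32],st),proj(p,[666,151.3,46],st))
"
```

```text
t 22.32 p [665.2 152.7 184.8] yaw_obj 9.4 q6 -93.7 grip 93.6 0.0 F [-0.  -0.1 -0.2]
turn z units -0.0 then shift units [1.05  7.382 0.829] tilt(units) [ 0.001 -0.014  0.   ]
beacon_c [581.  181.6] [597.5 364.2   0.    4.6] 0.024028747711709268
[323.5 225.3] [323.5 228.8]
```

View pics/w4.png

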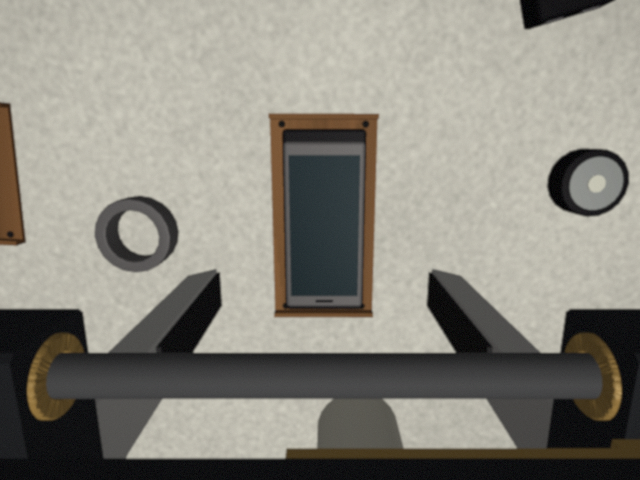

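The phone lies on the pack at rows 141–307, columns 285–364. Checking its centre, then moving to the beacon.

```bash
python3 -c "
from w import *
p,st=snap('wrist')
a,b=onz(p,(324,141),46,st),onz(p,(324,307),46,st);l,r_=onz(p,(286,225),46,st),onz(p,(363,225),46,st)
print(a,b,(a+b)/2,np.linalg.norm(a-b),(l+r_)/2,np.linalg.norm(l-r_))
a,b=onz(p,(324,129),32,st),onz(p,(324,309),32,st);print((a+b)/2,np.linalg.norm(a-b))
g=p['image'][:,324].max(1).astype(int);print(list(zip(range(108,160),g[108:160])));print(list(zip(range(294,322),g[294:322])))
"
```

```text
[599.8 140.7  46. ] [729.8 162.4  46. ] [664.8 151.5  46. ] 131.7875687670963 [662.5 151.6  46. ] 59.93592547924862
[664.1 151.4  32. ] 148.43152505129626
[(108, np.int64(191)), (109, np.int64(194)), (110, np.int64(194)), (111, np.int64(196)), (112, np.int64(194)), (113, np.int64(189)), (114, np.int64(164)), (115, np.int64(132)), (116, np.int64(116)), (117, np.int64(113)), (118, np.int64(111)), (119, np.int64(102)), (120, np.int64(96)), (121, np.int64(100)), (122, np.int64(104)), (123, np.int64(104)), (124, np.int64(105)), (125, np.int64(106)), (126, np.int64(104)), (127, np.int64(105)), (128, np.int64(102)), (129, np.int64(88)), (130, np.int64(59)), (131, np.int64(32)), (132, np.int64(27)), (133, np.int64(31)), (134, np.int64(36)), (135, np.int64(35)), (136, np.int64(37)), (137, np.int64(36)), (138, np.int64(38)), (139, np.int64(36)), (140, np.int64(37)), (141, np.int64(38)), (142, np.int64(48)), (143, np.int64(65)), (144, np.int64(79)), (145, np.int64(92)), (146, np.int64(102)), (147, np.int64(109)), (148, np.int64(108)), (149, np.int64(108)), (150, np.int64(110)), (151, np.int64(109)), (152, np.int64(108)), (153, np.int64(108)), (154, np.int64(104)), (155, np.int64(101)), (156, np.int64(84)), (157, np.int64(68)), (158, np.int64(59)), (159, np.int64(58))]
[(294, np.int64(53)), (295, np.int64(51)), (296, np.int64(61)), (297, np.int64(78)), (298, np.int64(96)), (299, np.int64(105)), (300, np.int64(101)), (301, np.int64(81)), (302, np.int64(56)), (303, np.int64(60)), (304, np.int64(83)), (305, np.int64(94)), (306, np.int64(90)), (307, np.int64(70)), (308, np.int64(45)), (309, np.int64(41)), (310, np.int64(61)), (311, np.int64(68)), (312, np.int64(60)), (313, np.int64(61)), (314, np.int64(81)), (315, np.int64(100)), (316, np.int64(113)), (317, np.int64(123)), (318, np.int64(144)), (319, np.int64(171)), (320, np.int64(183)), (321, np.int64(189))]
```

Emit:
move_arm(
  commands=[
    [[0,0,0],[0.13,0.92,0.1],1],
    [[0,0,0],[0.13,0.92,0.1],1],
    [[0,0,0],[0.13,0.92,0.1],1],
    [[0,0,0],[0.13,0.92,0.1],1],
    [[0,0,0],[0.13,0.92,0.1],1],
    [[0,0,0],[0.13,0.92,0.1],1],
    [[0,0,0],[0.13,0.92,0.1],1],
    [[0,0,0],[0.13,0.92,0.1],1],
    [[0,0,0],[0,0,0],1],
    [[0,0,0],[0,0,0],1],
    [[0,0,0],[0,0,0],1],
  ],
)

```text
t: 23.85
ee_pos: [599.4, 364.2, 161.5]
eef_rot: [[-0.987, -0.162, -0.0], [-0.162, 0.987, -0.0], [0.0, -0.0, -1.0]]
wrist_force: [-0.6, -0.2, 0.8]
gripper_width: 94.1
grasp_force: 0.0
```

```bash
python3 -c "
from w import *
look([('beacon_c',597.5,365,0,0,65)],'w5')
"; python3 plan.py 597.7 366 6 9.4
```

```text
beacon_c [326.8 220.7] [597.5 364.3   0.    3.3] 0.011957243794915152
t 23.9 p [599.4 364.3 161.7] yaw_obj 9.3 q6 -75.1 grip 93.9 0.0 F [-0.7 -1.  -0.5]
turn z units -0.02 then shift units [0.049 0.065 5.19 ] tilt(units) [-0.003  0.001 -0.   ]
```

Emit:
move_arm(
  commands=[
    [[0,0,0],[0.05,0.06,1],1],
    [[0,0,0],[0,0,1],1],
    [[0,0,0],[0,0,1],1],
    [[0,0,0],[0,0,1],1],
    [[0,0,0],[0,0,0.8],0.9],
    [[0,0,0],[0,0,0.3],0.8],
    [[0,0,0],[0,0,0.1],0.7],
    [[0,0,0],[0,0,0],0.65],
    [[0,0,0],[0,0,0],0.4],
    [[0,0,0],[0,0,0],0.4],
    [[0,0,0],[0,0,0],0.4],
  ],
  force=15,
)

```text
t: 25.28
ee_pos: [598.1, 367.4, 7.1]
eef_rot: [[-0.987, -0.163, 0.002], [-0.163, 0.987, 0.001], [-0.002, 0.0, -1.0]]
wrist_force: [0.1, -0.0, 4.8]
gripper_width: 55.7
grasp_force: 15.0
```

Emit:
move_arm(
  commands=[
    [[0,0,0],[0,0,-0.5],0.4],
    [[0,0,0],[0,0,-1],0.4],
    [[0,0,0],[0,0,-1],0.4],
    [[0,0,0],[0,0,-0.3],0.4],
    [[0,0,0],[0,0,0],0.4],
  ],
)

```text
t: 25.9
ee_pos: [597.3, 367.2, 90.3]
eef_rot: [[-0.987, -0.163, 0.001], [-0.163, 0.987, 0.001], [-0.001, 0.0, -1.0]]
wrist_force: [-0.2, 0.2, -0.8]
gripper_width: 55.7
grasp_force: 15.0
```

```bash
python3 plan.py 665.8 152.8 52 9.4
```

```text
t 25.9 p [597.3 367.2  90.3] yaw_obj 9.4 q6 -74.9 grip 55.7 15.0 F [-0.2  0.2 -0.8]
turn z units 0.0 then shift units [-1.086 -7.425  1.274] tilt(units) [0.005 0.012 0.   ]
```

Emit:
move_arm(
  commands=[
    [[0,0,0],[-0.07,-0.45,0],0.4],
    [[0,0,0],[-0.13,-0.9,0],0.4],
    [[0,0,0],[-0.13,-0.9,0],0.4],
    [[0,0,0],[-0.13,-0.9,0],0.4],
    [[0,0,0],[-0.13,-0.9,0],0.4],
    [[0,0,0],[-0.13,-0.9,0],0.4],
    [[0,0,0],[-0.13,-0.9,0],0.4],
    [[0,0,0],[-0.13,-0.9,0],0.4],
    [[0,0,0],[-0.1,-0.68,0],0.4],
    [[0,0,0],[0,0,0.4],0.4],
    [[0,0,0],[0,0,0.4],0.4],
    [[0,0,0],[0,0,0],0.4],
    [[0,0,0],[0,0,0],0.4],
    [[0,0,0],[0,0,0],0.4],
  ],
)

```text
t: 27.65
ee_pos: [665.7, 153.1, 66.2]
eef_rot: [[-0.986, -0.164, 0.001], [-0.164, 0.986, 0.0], [-0.001, 0.0, -1.0]]
wrist_force: [-0.6, -0.2, 0.0]
gripper_width: 55.6
grasp_force: 15.0
```

```bash
python3 plan.py 665.8 152.8 52.5 9.4
```

```text
t 27.65 p [665.7 153.1  66.2] yaw_obj 9.4 q6 -93.8 grip 55.6 15.0 F [-0.6 -0.2  0. ]
turn z units 0.01 then shift units [ 0.    -0.009  0.457] tilt(units) [ 0.     0.013 -0.   ]
```

Emit:
move_arm(
  commands=[
    [[0,0,0],[0,-0.01,0.2],0.4],
    [[0,0,0],[0,0,0.2],0.4],
    [[0,0,0],[0,0,0.04],0.4],
    [[0,0,0],[0,0,0],0.4],
    [[0,0,0],[0,0,0],0.4],
    [[0,0,0],[0,0,0],0.4],
  ],
)

```text
t: 28.4
ee_pos: [665.5, 152.1, 52.8]
eef_rot: [[-0.987, -0.163, 0.0], [-0.163, 0.987, 0.0], [-0.0, 0.0, -1.0]]
wrist_force: [-1.8, -0.7, 3.9]
gripper_width: 55.5
grasp_force: 15.0
```

Emit:
move_arm(
  commands=[
    [[0,0,0],[0,0,0],0.75],
    [[0,0,0],[0,0,0],0.75],
    [[0,0,0],[0,0,-0.3],0.75],
    [[0,0,0],[0,0,-0.9],0.8],
    [[0,0,0],[0,0,-1],1],
    [[0,0,0],[0,0,-1],1],
    [[0,0,0],[0,0,-1],1],
    [[0,0,0],[0,0,-0.4],1],
    [[0,0,0],[0,0,0],1],
    [[0,0,0],[0,0,0],1],
  ],
)

```text
t: 29.65
ee_pos: [664.5, 152.0, 188.6]
eef_rot: [[-0.987, -0.163, -0.003], [-0.163, 0.987, -0.0], [0.003, 0.0, -1.0]]
wrist_force: [0.4, -0.1, -0.3]
gripper_width: 93.6
grasp_force: 0.0
```

```bash
python3 plan.py 435.2 294.6 160 25.3; python3 -c "
from w import *
p,st=snap('wrist');save(p,'w6')
uv=proj(p,[665.5,151.3,70],st);print(uv)
"
```

```text
t 29.65 p [664.5 152.  188.6] yaw_obj 9.4 q6 -93.8 grip 93.6 0.0 F [ 0.4 -0.1 -0.3]
turn z units -3.47 then shift units [4.875 7.564 0.97 ] tilt(units) [ 0.002 -0.037  0.   ]
[324.4 234.1]
```

View pics/w6.png

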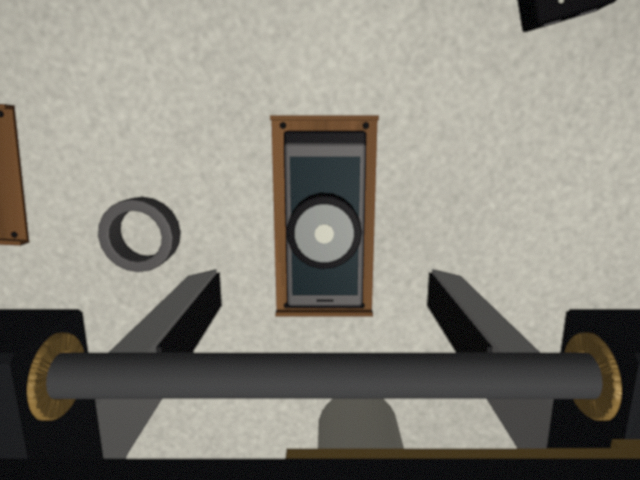

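The beacon lens is at (324,234), as predicted, so the long stack is good. Next the short pack.

Emit:
move_arm(
  commands=[
    [[0,0,-0.87],[0,0,0],1],
    [[0,0,-0.87],[0,0,0],1],
    [[0,0,-0.87],[0,0,0],1],
    [[0,0,-0.86],[0,0,0],1],
    [[0,0,0],[0.61,0.95,0.12],1],
    [[0,0,0],[0.61,0.95,0.12],1],
    [[0,0,0],[0.61,0.95,0.12],1],
    [[0,0,0],[0.61,0.95,0.12],1],
    [[0,0,0],[0.61,0.95,0.12],1],
    [[0,0,0],[0.61,0.95,0.12],1],
    [[0,0,0],[0.61,0.95,0.12],1],
    [[0,0,0],[0.61,0.95,0.12],1],
    [[0,0,0],[0,0,0],1],
    [[0,0,0],[0,0,0],1],
    [[0,0,0],[0,0,0],1],
  ],
)

```text
t: 31.58
ee_pos: [436.7, 295.1, 161.6]
eef_rot: [[-0.905, -0.426, 0.0], [-0.426, 0.905, -0.0], [-0.0, -0.0, -1.0]]
wrist_force: [0.7, -0.4, -0.2]
gripper_width: 93.8
grasp_force: 0.0
```

```bash
python3 -c "
from w import *
look([('short_pack_c',435.2,294,0,25.3,90)],'w7')
"; python3 plan.py 435.2 294.6 5.5 25.3
```

```text
short_pack_c [325.  222.9] [434.5 292.6   0.   25.3] 0.011271797858228995
t 31.62 p [436.7 295.1 161.6] yaw_obj 25.2 q6 -90.6 grip 94.0 0.0 F [-0.3  0.5 -0.2]
turn z units -0.02 then shift units [0.053 0.006 5.205] tilt(units) [-0.003  0.003  0.   ]
```

Emit:
move_arm(
  commands=[
    [[0,0,0],[0.06,0,1],1],
    [[0,0,0],[0,0,1],1],
    [[0,0,0],[0,0,1],1],
    [[0,0,0],[0,0,1],1],
    [[0,0,0],[0,0,0.8],1],
    [[0,0,0],[0,0,0.3],0.9],
    [[0,0,0],[0,0,0.1],0.8],
    [[0,0,0],[0,0,0],0.72],
    [[0,0,0],[0,0,0],0.5],
    [[0,0,0],[0,0,0],0.5],
    [[0,0,0],[0,0,0],0.5],
  ],
  force=25,
)

```text
t: 33.0
ee_pos: [435.1, 295.2, 6.7]
eef_rot: [[-0.904, -0.428, 0.002], [-0.428, 0.904, 0.001], [-0.002, -0.0, -1.0]]
wrist_force: [-0.2, -1.2, 4.5]
gripper_width: 62.0
grasp_force: 25.0
```

```bash
python3 plan.py 434.9 294.3 120 6.4
```

```text
t 33.0 p [435.1 295.2   6.7] yaw_obj 25.3 q6 -90.6 grip 62.0 25.0 F [-0.2 -1.2  4.5]
turn z units 4.13 then shift units [ 0.001 -0.03  -3.777] tilt(units) [-0.004  0.027 -0.   ]
```

Emit:
move_arm(
  commands=[
    [[0,0,0],[0,0,-0.5],0.5],
    [[0,0,0.82],[0,0,-0.7],0.5],
    [[0,0,0.83],[0,0,-0.7],0.5],
    [[0,0,0.83],[0,0,-0.7],0.5],
    [[0,0,0.83],[0,0,-0.3],0.5],
    [[0,0,0.82],[0,0,0],0.5],
    [[0,0,0],[0,0,0],0.5],
  ],
)

```text
t: 33.88
ee_pos: [433.5, 294.9, 92.9]
eef_rot: [[-0.994, -0.112, -0.0], [-0.112, 0.994, 0.0], [0.0, 0.0, -1.0]]
wrist_force: [0.7, -0.8, -2.7]
gripper_width: 62.1
grasp_force: 25.0
```

```bash
python3 plan.py 677.3 -159 35 6.4
```

```text
t 33.88 p [433.5 294.9  92.9] yaw_obj 6.4 q6 -71.7 grip 62.1 25.0 F [ 0.7 -0.8 -2.7]
turn z units 0.01 then shift units [ -6.389 -15.94    1.927] tilt(units) [ 0.001 -0.006  0.   ]
```

Emit:
move_arm(
  commands=[
    [[0,0,0],[-0.2,-0.5,0],0.5],
    [[0,0,0],[-0.37,-0.93,0],0.5],
    [[0,0,0],[-0.37,-0.93,0],0.5],
    [[0,0,0],[-0.37,-0.93,0],0.5],
    [[0,0,0],[-0.37,-0.93,0],0.5],
    [[0,0,0],[-0.37,-0.93,0],0.5],
    [[0,0,0],[-0.37,-0.93,0],0.5],
    [[0,0,0],[-0.37,-0.93,0],0.5],
    [[0,0,0],[-0.37,-0.93,0],0.5],
    [[0,0,0],[-0.37,-0.93,0],0.5],
    [[0,0,0],[-0.37,-0.93,0],0.5],
    [[0,0,0],[-0.37,-0.93,0],0.5],
    [[0,0,0],[-0.37,-0.93,0],0.5],
    [[0,0,0],[-0.37,-0.93,0],0.5],
    [[0,0,0],[-0.37,-0.93,0],0.5],
    [[0,0,0],[-0.37,-0.93,0],0.5],
    [[0,0,0],[-0.37,-0.93,0],0.5],
    [[0,0,0],[-0.27,-0.56,0],0.5],
    [[0,0,0],[0,0,0.6],0.5],
    [[0,0,0],[0,0,0.6],0.5],
  ],
)

```text
t: 36.38
ee_pos: [676.1, -158.7, 54.3]
eef_rot: [[-0.994, -0.111, -0.003], [-0.111, 0.994, 0.001], [0.002, 0.002, -1.0]]
wrist_force: [-0.0, 0.8, -2.7]
gripper_width: 61.8
grasp_force: 25.0
```

Emit:
move_arm(
  commands=[
    [[0,0,0],[0,0,0.5],0.5],
    [[0,0,0],[0,0,0],0.5],
    [[0,0,0],[0,0,0],0.5],
    [[0,0,0],[0,0,0],0.5],
  ],
)

```text
t: 36.88
ee_pos: [678.5, -159.2, 42.8]
eef_rot: [[-0.994, -0.111, 0.002], [-0.111, 0.994, -0.001], [-0.002, -0.001, -1.0]]
wrist_force: [0.1, -0.6, -3.3]
gripper_width: 62.2
grasp_force: 25.0
```

```bash
python3 plan.py 677.3 -159 10.5 6.4
```

```text
t 36.88 p [ 678.5 -159.2   42.8] yaw_obj 6.4 q6 -116.7 grip 62.2 25.0 F [ 0.1 -0.6 -3.3]
turn z units -0.0 then shift units [0.043 0.011 1.078] tilt(units) [-0.012  0.024 -0.   ]
```

Emit:
move_arm(
  commands=[
    [[0,0,0],[0.02,0.01,0.4],0.5],
    [[0,0,0],[0,0,0.35],0.5],
    [[0,0,0],[0,0,0.2],0.5],
    [[0,0,0],[0,0,0.12],0.5],
    [[0,0,0],[0,0,0],0.5],
    [[0,0,0],[0,0,0],0.5],
    [[0,0,0],[0,0,0],0.5],
  ],
)

```text
t: 37.75
ee_pos: [676.7, -158.8, 10.7]
eef_rot: [[-0.994, -0.111, -0.001], [-0.111, 0.994, 0.0], [0.001, 0.0, -1.0]]
wrist_force: [-3.7, 0.3, 5.4]
gripper_width: 61.8
grasp_force: 25.0
```

Emit:
move_arm(
  commands=[
    [[0,0,0],[0,0,0],0.85],
    [[0,0,0],[0,0,0],0.85],
    [[0,0,0],[0,0,-0.3],0.85],
    [[0,0,0],[0,0,-0.9],0.9],
    [[0,0,0],[0,0,-1],1],
    [[0,0,0],[0,0,-1],1],
    [[0,0,0],[0,0,-1],1],
    [[0,0,0],[0,0,-0.8],1],
    [[0,0,0],[0,0,0],1],
    [[0,0,0],[0,0,0],1],
  ],
)

```text
t: 39.0
ee_pos: [676.5, -158.7, 158.6]
eef_rot: [[-0.994, -0.111, -0.001], [-0.111, 0.994, 0.0], [0.001, 0.001, -1.0]]
wrist_force: [-0.3, -0.2, -1.7]
gripper_width: 93.9
grasp_force: 0.0
```

```bash
python3 plan.py 474 -106.5 160 5; python3 -c "
from w import *
p,st=snap('wrist');save(p,'w8')
uv=proj(p,[677.3,-160,15],st);print(*F.fit('short_tray',[(p,st,uv,85)],[677.3,-160,0,.11],False))
for t in(60,75):
  setmask(dark(t));print(*F.fit('short_pack_c',[(p,st,uv,85)],[677.3,-160,4,.11],False))
"
```

```text
t 39.0 p [ 676.5 -158.7  158.6] yaw_obj 6.4 q6 -116.7 grip 93.9 0.0 F [-0.3 -0.2 -1.7]
turn z units 0.3 then shift units [ 6.572  2.32  -0.037] tilt(units) [ 0.007 -0.014 -0.   ]
[ 677.3 -161.2    0.     6.4] 0.00968376227045581
[ 676.3 -159.6    4.     6.3] 0.050855688727442255
[ 676.1 -160.     4.     6.5] 0.03452461141542646
```

View pics/w8.png

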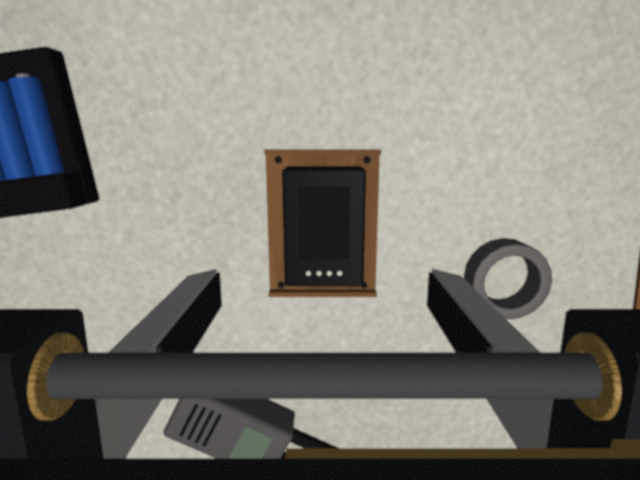

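The short pack lies centred in the short tray, within about 1.5 mm. On to the adaptor.

Emit:
move_arm(
  commands=[
    [[0,0,0.3],[0,0,0],1],
    [[0,0,0],[0.82,0.29,0],1],
    [[0,0,0],[0.82,0.29,0],1],
    [[0,0,0],[0.82,0.29,0],1],
    [[0,0,0],[0.82,0.29,0],1],
    [[0,0,0],[0.82,0.29,0],1],
    [[0,0,0],[0.82,0.29,0],1],
    [[0,0,0],[0.82,0.29,0],1],
    [[0,0,0],[0.82,0.29,0],1],
    [[0,0,0],[0,0,0],1],
    [[0,0,0],[0,0,0],1],
    [[0,0,0],[0,0,0],1],
  ],
)

```text
t: 40.55
ee_pos: [475.8, -107.0, 159.6]
eef_rot: [[-0.996, -0.087, 0.0], [-0.087, 0.996, -0.0], [-0.0, -0.0, -1.0]]
wrist_force: [-0.1, 0.1, -0.5]
gripper_width: 94.0
grasp_force: 0.0
```

```bash
python3 plan.py 474 -106.5 160 5; python3 -c "
from w import *
p,st=snap('wrist');save(p,'w9')
im=p['image'][140:290,250:400];cv2.imwrite('pics/w9c.png',cv2.resize(im,None,fx=4,fy=4,interpolation=cv2.INTER_CUBIC)[:,:,::-1])
"
```

```text
t 40.55 p [ 475.8 -107.   159.6] yaw_obj 5.0 q6 -117.8 grip 94.0 0.0 F [-0.1  0.1 -0.5]
turn z units -0.0 then shift units [ 0.058  0.022 -0.014] tilt(units) [-0.002  0.006 -0.   ]
```

View pics/w9c.png

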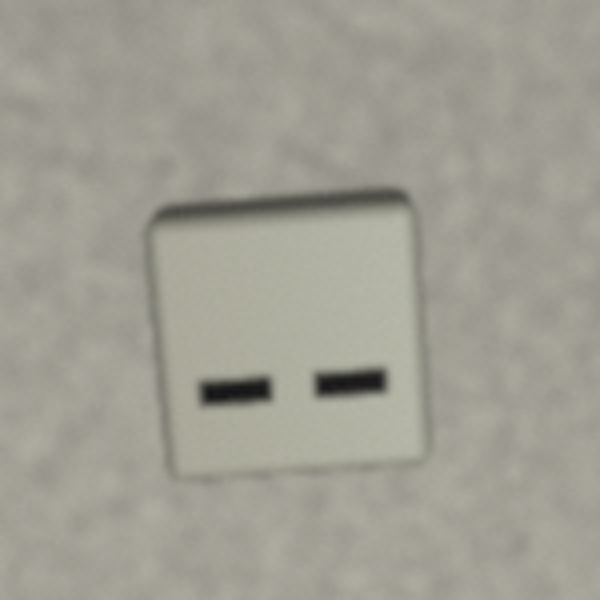

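The crop shows the adaptor's top-face corners at about (150,220), (413,205), (431,463) and (173,477).

```bash
python3 -c "
from w import *
p,st=snap('wrist')
X=np.array([onz(p,(250+u/4-.4,140+v/4-.4),28,st) for u,v in((150,220),(413,205),(431,463),(173,477))])
c=X.mean(0);print(c,[np.linalg.norm(X[i]-X[i-1]) for i in range(4)])
for e in (X[1]-X[0],X[2]-X[3],X[3]-X[0],X[2]-X[1]): print(np.degrees(np.arctan2(e[1],e[0])))
"; python3 plan.py 474 -106.5 6 8
```

```text
[ 473.5 -109.4   28. ] [np.float64(50.23976413543494), np.float64(49.383552815551205), np.float64(50.29376683549794), np.float64(50.21369451310717)]
98.30237638132064
98.25982251887223
8.983508285487583
9.928679402470376
t 40.65 p [ 475.6 -106.9  159.5] yaw_obj 5.0 q6 -117.8 grip 94.1 0.0 F [ 0.  -0.2  0.4]
turn z units -0.66 then shift units [0.05  0.021 5.117] tilt(units) [-0.001  0.002 -0.   ]
```

Emit:
move_arm(
  commands=[
    [[0,0,-0.83],[0,0,0.5],1],
    [[0,0,0],[0.07,-0.02,1],1],
    [[0,0,0],[0,0,1],1],
    [[0,0,0],[0,0,1],1],
    [[0,0,0],[0,0,1],0.9],
    [[0,0,0],[0,0,0.45],0.8],
    [[0,0,0],[0,0,0.15],0.7],
    [[0,0,0],[0,0,0],0.62],
    [[0,0,0],[0,0,0],0.4],
    [[0,0,0],[0,0,0],0.4],
    [[0,0,0],[0,0,0],0.4],
  ],
  force=15,
)

```text
t: 42.02
ee_pos: [474.0, -108.0, 7.6]
eef_rot: [[-0.988, -0.153, 0.002], [-0.153, 0.988, -0.001], [-0.002, -0.001, -1.0]]
wrist_force: [0.0, -0.8, 4.2]
gripper_width: 51.7
grasp_force: 15.0
```

Emit:
move_arm(
  commands=[
    [[0,0,0],[0,0,-0.5],0.4],
    [[0,0,0.26],[0,0,-0.8],0.4],
    [[0,0,0.26],[0,0,-0.8],0.4],
    [[0,0,0],[0,0,-0.3],0.4],
    [[0,0,0],[0,0,0],0.4],
    [[0,0,0],[0,0,0],0.4],
  ],
)

```text
t: 42.78
ee_pos: [472.0, -107.2, 77.7]
eef_rot: [[-0.994, -0.112, -0.002], [-0.112, 0.994, 0.001], [0.002, 0.001, -1.0]]
wrist_force: [0.1, 0.7, -1.3]
gripper_width: 52.0
grasp_force: 15.0
```

```bash
python3 plan.py 676.5 -158.6 50 6.4
```

```text
t 42.77 p [ 472.  -107.2   77.7] yaw_obj 6.4 q6 -119.5 grip 52.0 15.0 F [ 0.1  0.7 -1.3]
turn z units 0.01 then shift units [-6.584 -2.463  0.908] tilt(units) [ 0.012 -0.021  0.   ]
```

Emit:
move_arm(
  commands=[
    [[0,0,0],[-0.5,-0.19,0],0.4],
    [[0,0,0],[-0.8,-0.3,0],0.4],
    [[0,0,0],[-0.8,-0.3,0],0.4],
    [[0,0,0],[-0.8,-0.3,0],0.4],
    [[0,0,0],[-0.8,-0.3,0],0.4],
    [[0,0,0],[-0.8,-0.3,0],0.4],
    [[0,0,0],[-0.8,-0.3,0],0.4],
    [[0,0,0],[-0.8,-0.3,0],0.4],
    [[0,0,0],[-0.45,-0.17,0],0.4],
    [[0,0,0],[0,0,0.4],0.4],
    [[0,0,0],[0,0,0.1],0.4],
    [[0,0,0],[0,0,0],0.4],
    [[0,0,0],[0,0,0],0.4],
    [[0,0,0],[0,0,0],0.4],
    [[0,0,0],[0,0,0],0.4],
  ],
)

```text
t: 44.65
ee_pos: [676.6, -159.1, 64.1]
eef_rot: [[-0.994, -0.112, 0.001], [-0.112, 0.994, -0.0], [-0.001, -0.0, -1.0]]
wrist_force: [0.3, 0.1, -1.3]
gripper_width: 51.9
grasp_force: 15.0
```

```bash
python3 plan.py 676.5 -158.6 39 6.4
```

```text
t 44.65 p [ 676.6 -159.1   64.1] yaw_obj 6.4 q6 -116.8 grip 51.9 15.0 F [ 0.3  0.1 -1.3]
turn z units 0.0 then shift units [0.003 0.016 0.836] tilt(units) [-0.005  0.009 -0.   ]
```

Emit:
move_arm(
  commands=[
    [[0,0,0],[0,0.02,0.35],0.4],
    [[0,0,0],[0,0,0.25],0.4],
    [[0,0,0],[0,0,0.15],0.4],
    [[0,0,0],[0,0,0.08],0.4],
    [[0,0,0],[0,0,0],0.4],
    [[0,0,0],[0,0,0],0.4],
    [[0,0,0],[0,0,0],0.4],
  ],
)

```text
t: 45.52
ee_pos: [676.2, -158.2, 39.6]
eef_rot: [[-0.994, -0.112, -0.001], [-0.112, 0.994, 0.0], [0.001, 0.0, -1.0]]
wrist_force: [-2.5, 0.9, 5.4]
gripper_width: 51.6
grasp_force: 15.0
```

Contact felt. Releasing and retreating.

Emit:
move_arm(
  commands=[
    [[0,0,0],[0,0,0],0.75],
    [[0,0,0],[0,0,0],0.75],
    [[0,0,0],[0,0,-0.3],0.75],
    [[0,0,0],[0,0,-0.9],0.8],
    [[0,0,0],[0,0,-1],1],
    [[0,0,0],[0,0,-1],1],
    [[0,0,0],[0,0,-1],1],
    [[0,0,0],[0,0,-0.8],1],
    [[0,0,0],[0,0,0],1],
    [[0,0,0],[0,0,0],1],
  ],
)

```text
t: 46.78
ee_pos: [675.9, -158.1, 187.6]
eef_rot: [[-0.994, -0.112, -0.001], [-0.112, 0.994, 0.0], [0.001, 0.001, -1.0]]
wrist_force: [-1.1, 0.2, -0.3]
gripper_width: 93.7
grasp_force: 0.0
```

```bash
python3 -c "
from w import *
p,st=snap('wrist');save(p,'wa')
print(proj(p,[676.3,-159.9,60],st),st['t'])
s,_=snap('scene');save(s,'sa')"
```

```text
[323.  230.3] 46.775
```

View pics/wa.png

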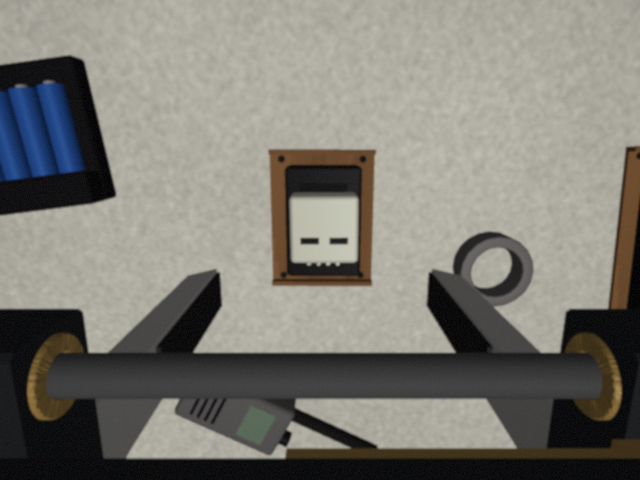

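View pics/sa.png

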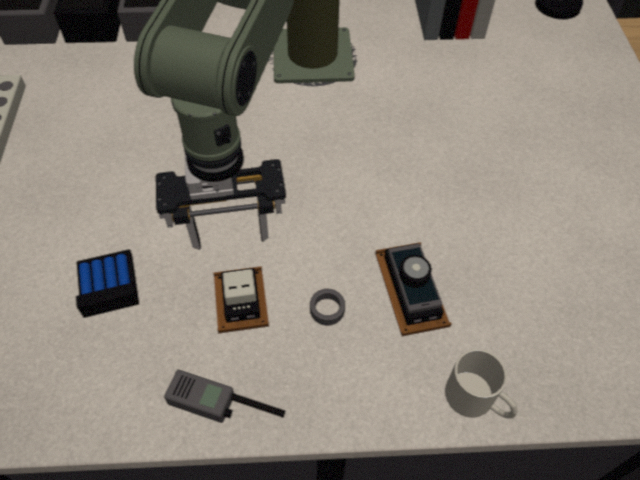

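The wrist view shows the adaptor's top face centred at about (324,229); I predicted (323,230). Both stacks look right in the scene view, the charger and tape haven't moved, and the robot is clear. Handing in.

```bash
python3 -c "
from h import *
print(close_job())"
```

```text
the job is handed in; nothing more can be done
None
```

Both kits are stacked in the order you asked, each piece within about 2 mm of centre by the camera checks; I handed the job in with the robot clear, at about 47 s on its clock.

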